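Slide an inked woodblock under the hand bridge into its registration corner

ROBOT

A 6-joint arm with a two-finger parallel gripper is mounted at the origin on the work surface. World frame = base frame: x ahead of the robot, y to its left, z up, the work surface at z = 0. Lengths are in m, angles in rad, forces in N, time in s.
With the tool pointing down it reaches from about 0.3 to 0.85 m from the base axis. Payload 4.2 kg.
Tool frame: the origin (TCP) lies on the centre line of the jaws, within the pads' length; the fingertips stand 14 mm ahead of it and the grasp point (between the pads) lies 5 mm behind it (finger_overhang is the distance from the TCP to the fingertips, in m); z points along the fingers, y is the line along which they close (so a half turn about z gives the same grasp; the last joint's range is limited). The gripper opens to 91 mm and grips with 3 to 60 N. Pads are 32 mm wide; open, the fingers measure 118 mm over their backs; the gripper's body (76 mm by 178 mm) begins 60 mm behind the grasp point.
Start: joints at [1.12, 0.32, 1.565, -0, 1.257, -0.02], TCP at [0.24, 0.522, 0.228] pointing down, gripper open.
Joint ranges: [-3.11, 3.11], [-0.84, 2.01], [0.21, 2.61], [-1.34, 4.49], [0.05, 2.63], [-2.56, 2.56]. Speed limits (rad/s): [2.57, 2.57, 3.14, 3.14, 3.14, 3.14].

INTERFACE

Orientations are given as a unit quaternion [x, y, z, w].
In Python, from workcell import move_ptp, servo_line, move_joints, command_gripper, hold, ik, read_camera, Unreachable, sign_off, get_time_s, get_joint_positions, get_joint_velocities, get_tau, get_tcp_pos, get_eef_rot, get_wrist_force, get_torque, get_finger_gap, get_finger_force, finger_overhang gives the robot as it stands. The module is installed in compiled form; this text tells all that it offers. Calls block until the motion is done:
- move_ptp(position, orientation): joint-space move of the TCP to a pose.
- servo_line(position, attitude=None, feed=0.15, stop_force=None): straight line of the TCP; attitude=None keeps the orientation; feed is the mean speed in m/s. With stop_force (N) it stops when the force on the tool has changed by that much, and returns True; else False.
- move_joints(angles): joint-space move.
- command_gripper(opening, newtons=None): opening from 0.0 (shut) to 1.0 (fully open); newtons is the grip in N (None keeps the last); returns when the fingers have stopped.
- hold(seconds).
- ik(position, orientation): joint angles nearest the present ones, or None.
- read_camera(name): name is "scene" or "side" or "wrist"; returns a dict with "img" (384x512x3 uint8, red, green, blue), "K" (3x3 intrinsics, pixels), "D" ([k1, k2, p1, p2, k3] as OpenCV has them; the pictures are not rectified), "rvec" (rotation vector, rad) and "tvec" (3), from world to camera coordinates, as OpenCV has them. Camera axes: x right, y down, z forward; pixel columns grow to the right and rows downward; lengths in m; the calibration is good to about 2 mm. A picture is of the moment at which its call begins. There is no depth.
A pose or a line that the arm cannot do raises Unreachable and nothing moves.
- sign_off(): hands the job in; it is judged then, once.
Readings, each from a call of its own:
- get_time_s(): time.
- get_joint_positions(): joint angles.
- get_joint_velocities(): joint speeds.
- get_tau(): joint torques, N m.
- get_tcp_pos(): TCP position.
- get_eef_rot(): TCP orientation.
- get_wrist_force(): force on the tool from outside, world axes, zero at the start.
- get_torque(): the same for the moment, N m.
- get_finger_gap(): opening from 0.0 (shut) to 1.0 (fully open).
- get_finger_force(): force on a finger pad.
Only numpy, scipy, OpenCV 4.12 (cv2) and the standard library are available. Lean on these libraries where they do the work, as an engineer would, in place of code of your own. Each camera call takes 0.05 s, during which the arm holds its last target. There are 200 camera calls.

TASK

Push the woodblock with the fingertips against its plain side edges, so that it slides flat along the registration board and under the low hand bridge until it sits fully home in the corner, flush against both the side fence and the end stop. Its face is inked, so touch nothing but the edges, do not lift or tip the block and do not let it rub on the bridge. Leave the bridge and everything else where they stand.

Things in the scene. Friction and masses are not known exactly. Their poses are not given: they have to be found in the camera images.
- board: All sizes in mm. Registration board fixed to the table: plywood 240 (its x) x 460 (its y) x 9, top 9 above the table. Origin: centre of its underside, on the table. At yaw 0 its x points away from the robot, its y to the robot's left. Two strips on it, the side fence and the end stop, form a corner at its far left; its -x side (to the robot) and -y end (right) are open.
- fence (a point): Middle of the side fence's inner face, at the board's top: (90, 0, 9) in the board's frame. The fence is a straight wooden strip along the board's y on its far (+x) side, from y = -210 to +210, 18 wide, 12 high (its top 21 above the table).
- stop (a point): Middle of the end stop's inner face, at the board's top: (-5, 190, 9) in the board's frame. The stop is a straight wooden strip along the board's x across its left (+y) end, from x = -100 to the fence, 18 wide, 12 high (its top 21 above the table).
- block: Carved woodblock lying loose and flat on the board, right of the bridge, long side within 0.25 rad of the board's y: 110 (x) x 170 (y) x 18, about 220 g. Origin: centre of its underside, 9 above the table. The lower 16 is the plain plywood body whose four edges may be pushed. Home in the corner its origin lies at x = 35, y = 105 in the board's frame.
- block_face: The raised printing face, part of the woodblock: black inked slab 98 x 158 x 2 with a carved leaf pattern, leaving a bare margin 6 wide all round. Origin: centre of its underside, 16 above the block's origin.
- bridge: Wooden hand bridge (wrist rest) standing loose across the board, about 0.4 kg: plank 420 (its x) x 80 (y) x 10 on two end feet 30 (x) x 80 x 32 high, on the table either side of the board, 360 clear between them. Plank 32 to 42 above the table: 5 headroom over the block. Origin: on the table under its centre, 85 to 115 along the board's y; 15 or more of the home block shows right of it.
- bridge_far_end (a point): Point on top of the bridge's plank near its end farthest from the robot: (150, 0, 42) from the bridge's origin.
- gouge_on_bridge: palm gouge (bystander), 106 long, flat-bottomed wooden mushroom handle 29 thick, lying on top of the hand bridge at its far end; origin under its middle
- gouge: second palm gouge (bystander), the same size, lying on the table to the left of the board; origin under its middle
- brayer: ink roller (bystander) lying on the table to the right of the board: black rubber roller 90 wide, 42 diameter, wooden handle, 200 long overall; origin on the table under the roller's middle
- ink_tin: low round ink tin (bystander), 89 diameter, 47 high, standing on the table just beyond the side fence; origin under its centre
- baren: round black rubbing pad with a wooden strap handle (bystander), 120 diameter, 35 high, on the table to the left of the board; origin under its centre
- brush_jar: steel jar full of brushes (bystander), 80 diameter, about 200 high with the brushes, on the table to the left of the board; origin under its centre
- palette_knife: ink knife with wooden handle (bystander), 220 long, 16 high, lying on the table at the right of the board, on the robot's side; origin under the blade end of the handle
Mind the look-alikes: they are no part of the job. What is meant by the block is not red, and is the smaller of those in its own colour.

How it is judged:
By the outcome, as a careful person would: the job done as asked, in the order asked, and still so for the second after the job is handed in, with the robot touching nothing.
It also fails if it takes over 54 s, if anything falls off the work surface, if the arm or the gripper's body presses on something with over 40 N, if the wrist force passes 120 N, or if a joint passes its speed limit or range.

## Working session

There is one attempt and no reset: what is moved stays moved. The work goes in short steps, each a Python script; the robot and the scene stay as the last script left them, time stands still between calls to the robot, and variables do not carry over. Pictures are saved under pics/ and viewed, at most 10 in all, crops included, and the job is handed in when it is done.

```bash
mkdir -p pics; python3 - <<'E'
from workcell import *
import cv2,pickle
d={}
for n in("scene","side","wrist"):
    c=read_camera(n); d[n]=c
    if n!="wrist": cv2.imwrite(f"pics/{n}0.png",cv2.resize(c["img"][:,:,::-1],(800,600),interpolation=cv2.INTER_CUBIC))
    R=cv2.Rodrigues(c["rvec"])[0]; print(n,c["K"].tolist(),c["D"],(-R.T@c["tvec"].ravel()),R[2])
pickle.dump(d,open("c0.pkl","wb"))
print(get_time_s(),get_eef_rot(),finger_overhang)
E
```

```text
scene [[352.24967138853646, 0.0, 254.7337981264449], [0.0, 352.24967138853646, 195.10846417382186], [0.0, 0.0, 1.0]] [-0.10470311  0.          0.          0.          0.        ] [1.00196691 0.54142674 0.73891311] [-0.51038817 -0.52543492 -0.6807511 ]
side [[480.9420116755354, 0.0, 254.73974300213916], [0.0, 480.9420116755354, 187.24679332160213], [0.0, 0.0, 1.0]] [0.03144833 0.         0.         0.         0.        ] [-0.32266867 -0.94004224  1.01841825] [ 0.50896843  0.6044972  -0.61280851]
wrist [[344.4364529787348, 0.0, 251.43322213865184], [0.0, 344.4364529787348, 193.01998066913507], [0.0, 0.0, 1.0]] [-0.07065615  0.          0.          0.          0.        ] [0.16894188 0.55698283 0.38398257] [ 0.25364722 -0.11832476 -0.96003247]
0.15 [ 2.13741537e-01  9.76890017e-01 -6.53526800e-04 -1.53904783e-04] 0.014
```

View pics/scene0.png

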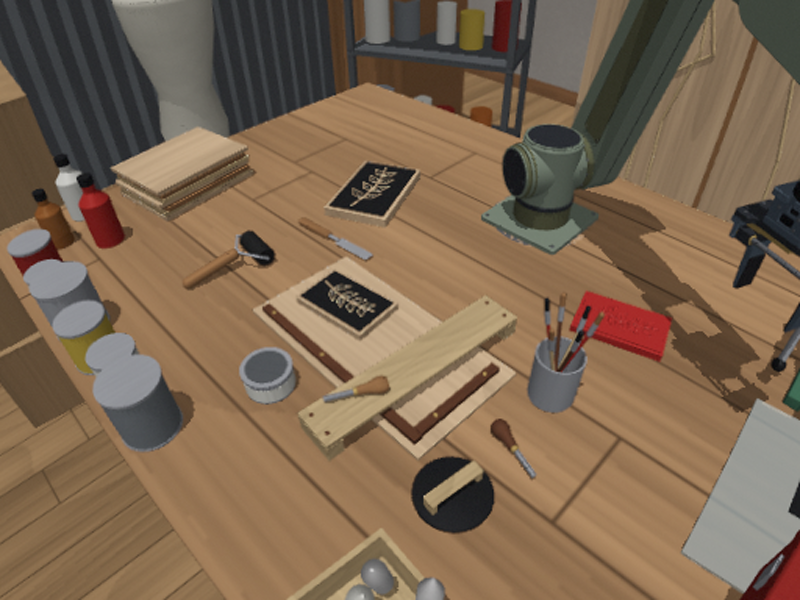

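View pics/side0.png

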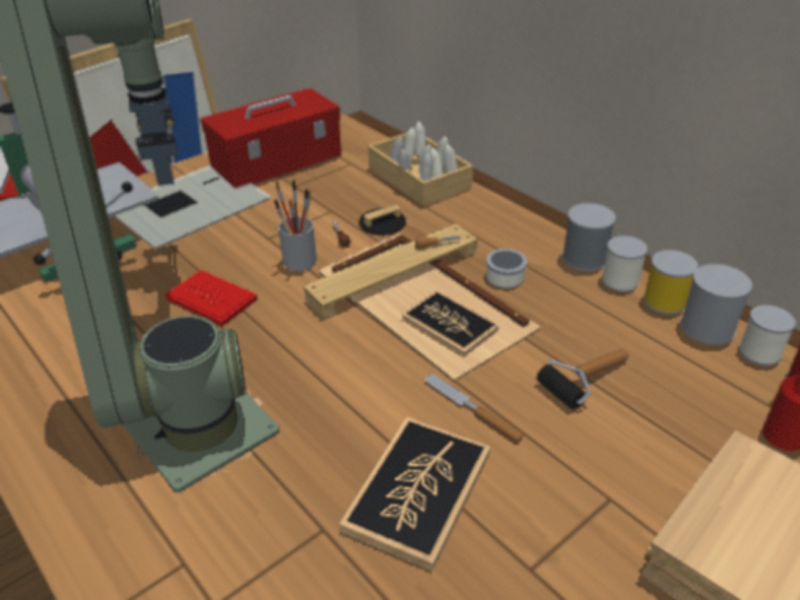

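The scene view shows three carved blocks:
- The black one on the board: scene (348,297), side (450,320).
- A larger black one on the table: scene (373,190), side (418,490).
- A red one: scene (622,323), side (210,297).

The one meant is the smaller black one, on the board. I'll confirm this in enlarged crops and take the corner pixels from them.

```bash
python3 - <<'E'
import cv2,pickle
d=pickle.load(open("c0.pkl","rb"))
for n,(x0,x1,y0,y1,s) in dict(scene=(155,340,160,295,4),side=(190,350,140,250,5)).items():
    im=d[n]["img"][y0:y1,x0:x1,::-1]
    cv2.imwrite(f"pics/{n}crop.png",cv2.resize(im,None,fx=s,fy=s,interpolation=cv2.INTER_CUBIC))
E
```

```text
(no output)
```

View pics/scenecrop.png

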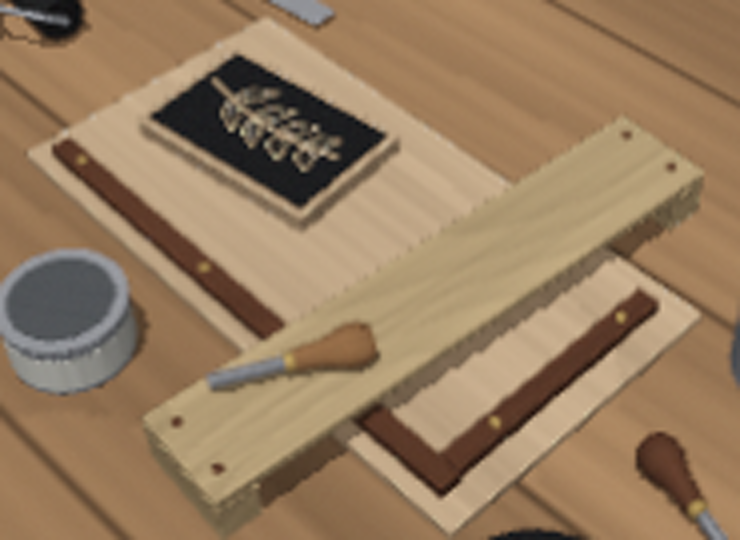

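View pics/sidecrop.png

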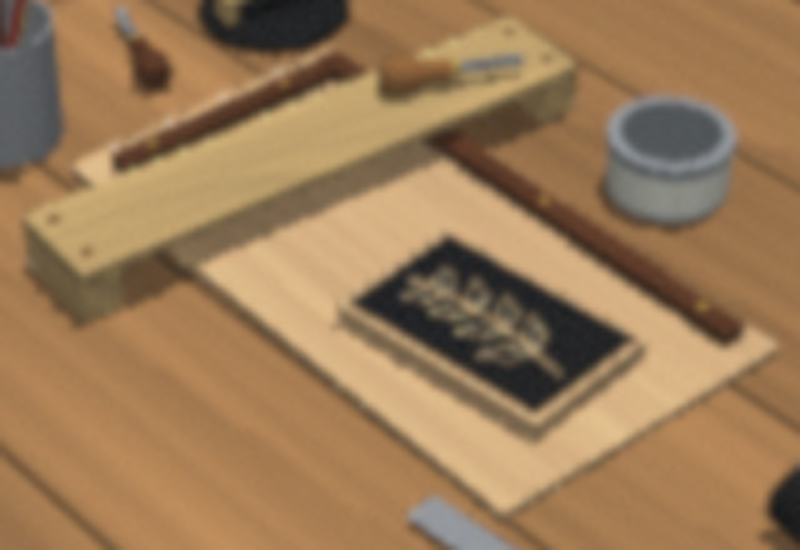

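Both crops confirm it: the smaller black block lies on the board right of the bridge. Its face corners are at scene-crop (150,120), (238,55), (390,137), (303,208). Next I fit the poses.

```bash
cat > h.py <<'E'
import numpy as np,cv2,pickle
from scipy.optimize import least_squares
def proj(c,P): return cv2.projectPoints(np.asarray(P,float).reshape(-1,1,3),c["rvec"],c["tvec"],c["K"],c["D"])[0][:,0]
def w(p,P):
    P=np.asarray(P,float);c,s=np.cos(p[2]),np.sin(p[2])
    return np.c_[p[0]+c*P[:,0]-s*P[:,1],p[1]+s*P[:,0]+c*P[:,1],P[:,2]]
def fit(obs,x0):
    # obs: list of (cam, Nx3 local pts(z world), Nx2 raw pixels)
    f=lambda p:np.concatenate([(proj(c,w(p,P))-u).ravel() for c,P,u in obs])
    r=least_squares(f,x0,loss="soft_l1"); return r.x,f(r.x).reshape(-1,2)
E
cat > fit.py <<'E'
from h import *
d=pickle.load(open("c0.pkl","rb"));S,T=d["scene"],d["side"]
r=lambda o,s,u:np.array(o)+(np.array(u,float)+.5)/s-.5
sc=lambda u:r((155,160),4,u); si=lambda u:r((190,140),5,u)
b=.12,.23
B=lambda l,a,q,z:[(i*a,j*q,z) for i,j in l]
pp,pm,mp,mm=(1,1),(1,-1),(-1,1),(-1,-1)
for n,o in dict(
 board=[(S,B([pm,mm,pp,mp],.12,.23,.009)+[(.09,.19,.021)],sc([(30,153),(267,18),(450,532),(699,313),(440,455)])),(T,B([mm,pm,mp],.12,.23,.009),si([(503,512),(778,343),(75,170)]))],
 block=[(S,B([pm,mm,mp,pp],.049,.079,.027),sc([(150,120),(238,55),(390,137),(303,208)])),(T,B([mp,pp,pm,mm],.049,.079,.027),si([(355,303),(447,237),(635,342),(537,410)]))],
 bridge=[(S,B([mm,mp,pm,pp],.21,.04,.042),sc([(622,118),(705,178),(145,424),(222,505)])),(T,B([mm,mp,pp,pm],.21,.04,.042),si([(82,277),(27,222),(512,17),(577,68)]))]).items():
    p,e=fit(o,[.5,0,0]); print(n,p.round(4)); print(e.round(1).tolist())
    if n=="board": b=p
    else:
        c,s=np.cos(b[2]),np.sin(b[2]);q=p[:2]-b[:2];print(" in board mm",(c*q[0]+s*q[1])*1e3,(-s*q[0]+c*q[1])*1e3,p[2]-b[2])
E
python3 fit.py
```

```text
board [ 0.5485  0.0112 -0.0286]
[[-1.3, -0.1], [-0.3, -0.6], [-0.0, 0.3], [0.7, 0.1], [-0.4, -0.9], [-0.2, -0.3], [-0.0, 0.2], [-1.4, -1.4]]
block [ 0.525  -0.0945  0.1035]
[[-0.8, -0.7], [-0.6, -0.7], [-0.4, -0.8], [-0.5, -0.0], [-1.7, -0.6], [-0.2, -0.9], [-0.5, -1.4], [-0.5, 0.1]]
 in board mm -20.457415022724238 -106.32587236432857 0.13203771064116762
bridge [ 0.5573  0.1224 -0.0867]
[[-0.1, -1.1], [-0.3, -2.0], [-0.8, -1.0], [-1.1, 0.4], [-0.2, -0.8], [-1.5, -1.7], [-1.3, -0.9], [-0.5, -1.7]]
 in board mm 5.706522005154636 111.39845332085049 -0.058131188975272176
```

The fits agree within about 1.5 px and match the task's ranges. Next I move to a hover beside the block and check with the wrist camera.

```bash
cat >> h.py <<'E'
BD=np.array([.5485,.0112,-.0286])
def W(x,y,z): return w(BD,[[x/1e3,y/1e3,z]])[0]   # board mm -> world
def quat(yaw): a=(BD[2]+yaw)/2; return [np.cos(a),np.sin(a),0,0]   # tool x at yaw in the board frame
def over(c,shapes,name):
    im=cv2.resize(c["img"][:,:,::-1],(800,600),interpolation=cv2.INTER_CUBIC);s=800/512
    for p,P in shapes:
        u=((proj(c,w(p,P))+.5)*s-.5).round().astype(int); cv2.polylines(im,[u.reshape(-1,1,2)],True,(0,0,255),1)
    cv2.imwrite("pics/"+name,im)
rect=lambda a,q,z,cx=0,cy=0:[(cx+a,cy+q,z),(cx+a,cy-q,z),(cx-a,cy-q,z),(cx-a,cy+q,z)]
E
python3 - <<'E'
from workcell import *
from h import *
p=get_tcp_pos(); servo_line([p[0],p[1],.33],feed=.2)
move_ptp(W(-110,-106,.25),quat(0))
command_gripper(.5)
c=read_camera("wrist")
over(c,[((.525,-.0945,.1035),rect(.049,.079,.027)),(BD,rect(.12,.23,.009)),(BD,[(.09,.19,.021),(.09,-.21,.021)])],"wrist1.png")
print(get_time_s(),get_joint_positions(),get_finger_gap(),get_wrist_force())
E
```

```text
4.0 [-2.33222887e-01  9.81668984e-02  1.79908407e+00 -2.14769730e-05
  1.24436335e+00  1.36624355e+00] 0.5004689884281157 [-0.01140314 -0.06124034  0.94149928]
```

View pics/wrist1.png

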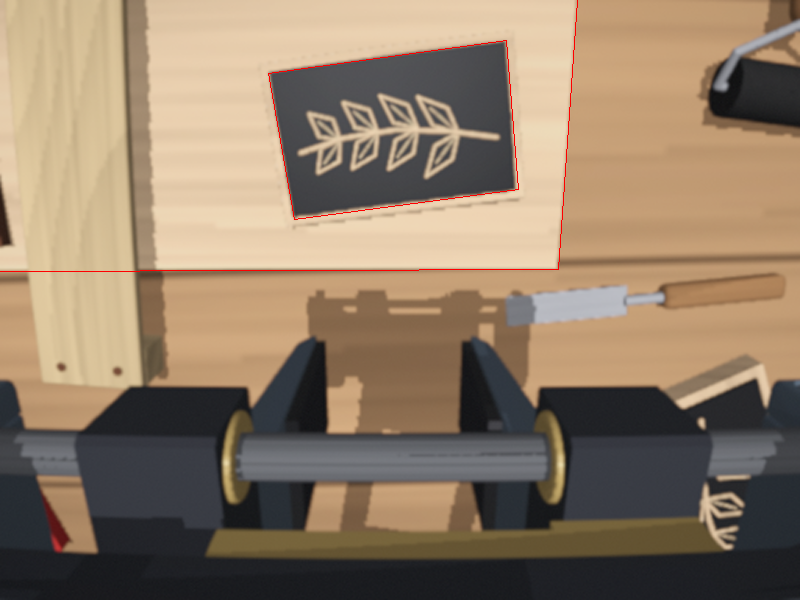

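The overlay matches the face (269–518, 41–218), the board and the edges within about 1 px. The knife (507–785, 275–325) is clear of the fingers. Now I do the side push into the fence.

```bash
python3 - <<'E'
from workcell import *
from h import *
Z=.027
servo_line(W(-111,-106,.06),feed=.2); print(servo_line(W(-111,-106,Z),feed=.05,stop_force=8))
print(servo_line(W(-46,-106,Z),feed=.05,stop_force=8),get_wrist_force())
print(servo_line(W(-28,-106,Z),feed=.015,stop_force=6),get_wrist_force())
p=get_tcp_pos()-np.r_[BD[:2],0]; a=BD[2]; print("tcp board",np.cos(a)*p[0]+np.sin(a)*p[1],-np.sin(a)*p[0]+np.cos(a)*p[1],p[2])
c=read_camera("wrist")
bl=(*W(35,-106,0)[:2],BD[2])
over(c,[(bl,rect(.049,.079,.027)),(BD,[(.09,.19,.021),(.09,-.21,.021)])],"wrist2.png")
over(read_camera("scene"),[(bl,rect(.049,.079,.027)),(BD,rect(.12,.23,.009))],"scene2.png")
print(get_time_s())
E
```

```text
False
False [-0.09223179  0.74327176 -0.62938868]
True [ 0.43685321 -0.6277079  -0.88375946]
tcp board -0.038423891234138294 -0.10582633688156905 0.026472989943404936
8.1417
```

View pics/wrist2.png

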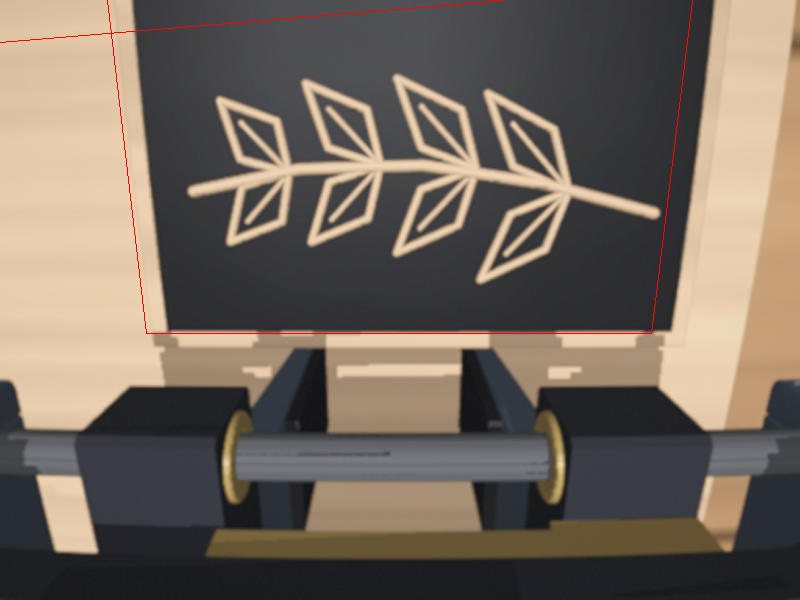

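The block is now square to the tool and near the fence, shifted about 7 mm towards -y. I'll press again to confirm it is flush, then go to the end edge.

```bash
cat >> h.py <<'E'
def tb():
    from workcell import get_tcp_pos
    p=get_tcp_pos()-np.r_[BD[:2],0]; a=BD[2]; return (np.r_[np.cos(a)*p[0]+np.sin(a)*p[1],-np.sin(a)*p[0]+np.cos(a)*p[1],p[2]]*1e3).round(1)
E
python3 - <<'E'
from workcell import *
from h import *
Z=.027
print(servo_line(W(-28,-106,Z),feed=.02,stop_force=12),get_wrist_force(),tb())
servo_line(W(-60,-106,Z),feed=.15); servo_line(W(-60,-106,.12),feed=.25)
move_ptp(W(33,-232,.12),quat(np.pi/2)); print(get_joint_positions())
c=read_camera("wrist")
bl=(*W(35,-113,0)[:2],BD[2])
over(c,[(bl,rect(.055,.085,.025)),(BD,rect(.12,.23,.009)),(BD,[(.09,.0,.021),(.09,-.21,.021)])],"wrist3.png")
print(get_time_s())
E
```

```text
True [ 0.18806993 -0.18575791 -0.46363356] [ -38.1 -105.6   25.9]
[-3.86451373e-01  4.66106769e-01  1.62170442e+00  9.97543502e-05
  1.05523398e+00 -3.57565577e-01]
10.9417
```

View pics/wrist3.png

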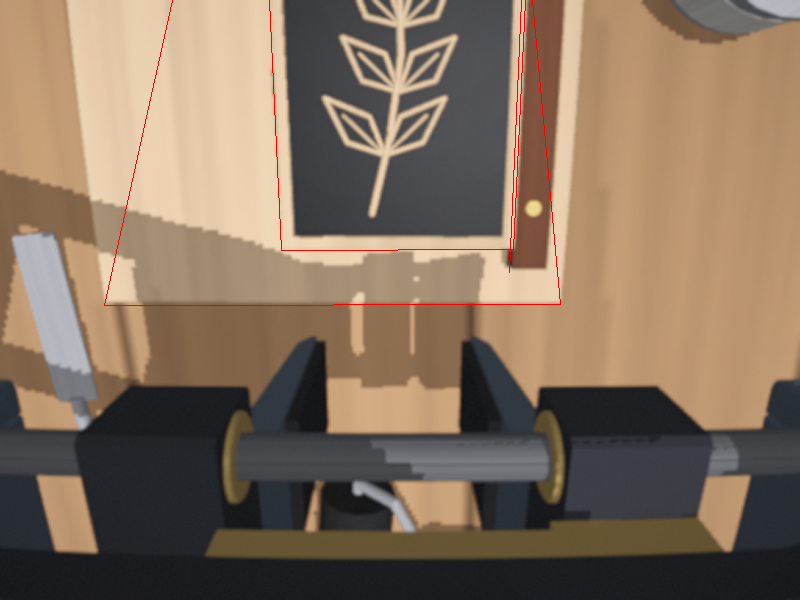

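The block's edge lines up with the fence at about column 515, and its end edge is at board y = -198 (row 250). The fingers come down behind it, and the brayer is well behind them. Now I do the end push.

```bash
python3 - <<'E'
from workcell import *
from h import *
Z=.027
servo_line(W(33,-224,.06),feed=.2); print(servo_line(W(33,-224,Z),feed=.05,stop_force=8),tb())
print(servo_line(W(33,-20,Z),feed=.045,stop_force=8),get_wrist_force(),tb())
print(get_time_s())
if tb()[1]>-25:
    print(servo_line(W(33,12,Z),feed=.015,stop_force=6),get_wrist_force(),tb())
    print(servo_line(W(33,12,Z),feed=.015,stop_force=12),get_wrist_force(),tb())
bl=(*W(35,105,0)[:2],BD[2])
for n in("wrist","scene"):
    c=read_camera(n); pickle.dump(c,open(n+"4.pkl","wb"))
    over(c,[(bl,rect(.055,.085,.025)),(BD,rect(.12,.23,.009)),((.5573,.1224,-.0867),rect(.21,.04,.042))],n+"4.png")
print(get_time_s())
E
python3 -c "
import cv2
a=cv2.imread('pics/wrist4.png');b=cv2.imread('pics/scene4.png')[230:480,230:540]
b=cv2.resize(b,(400,323));a=cv2.resize(a[:400],(400,200))
cv2.imwrite('pics/both4.png',cv2.resize(cv2.vconcat([a,b]),(459,600)))"
```

```text
False [  33.2 -224.1   27.1]
False [-0.07710131 -0.45210464 -0.78230717] [ 33. -20.  27.]
16.8833
True [-0.54369091 -0.85778287 -0.51780816] [32.8  2.  26.7]
True [ 0.46052566 -1.49508521  0.74968347] [32.5  2.  26.3]
18.7583
```

View pics/both4.png

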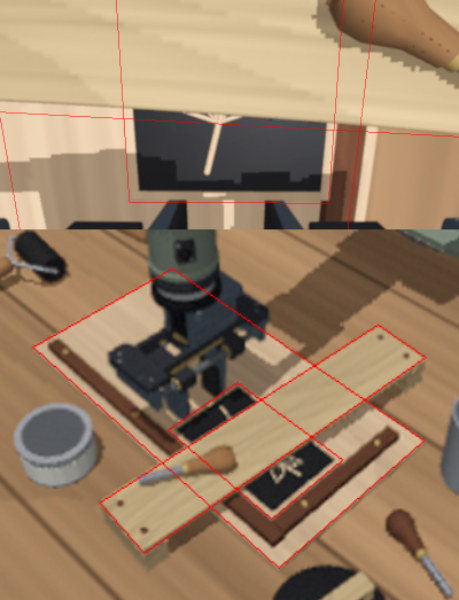

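The block stopped at TCP y = 2.0 twice, which puts its end edge at y = 20 (home), and the bridge still matches its outline. I'll back off and check both seams closely.

```bash
python3 - <<'E'
from workcell import *
from h import *
servo_line(W(33,-25,.027),feed=.1); servo_line(W(33,-25,.14),feed=.25)
a=read_camera("wrist")
servo_line(W(33,-25,.26),feed=.25); servo_line(W(45,75,.26),feed=.25)
b=read_camera("wrist")
pickle.dump((a,b),open("ab.pkl","wb"))
bl=(*W(35,105,0)[:2],BD[2]); o=[]
for c,pts in((a,[(90,20,.021),(90,60,.021),(60,30,.025)]),(b,[(90,190,.021),(60,190,.021),(90,165,.021)])):
    u=proj(c,[W(*p) for p in pts]); print(u.round(0).tolist())
    m=u.mean(0).astype(int); x0=min(max(m[0]-65,0),382);y0=min(max(m[1]-50,0),284)
    o.append(cv2.resize(c["img"][y0:y0+100,x0:x0+130,::-1],(780,600) if 0 else (390,300),interpolation=cv2.INTER_CUBIC)); print(x0,y0)
cv2.imwrite("pics/seams.png",cv2.resize(cv2.vconcat(o),None,fx=1,fy=1))
print(get_time_s())
E
```

```text
[[324.0, 140.0], [327.0, 88.0], [287.0, 127.0]]
247 68
[[295.0, 59.0], [267.0, 59.0], [294.0, 83.0]]
220 16
21.0583
```

View pics/seams.png

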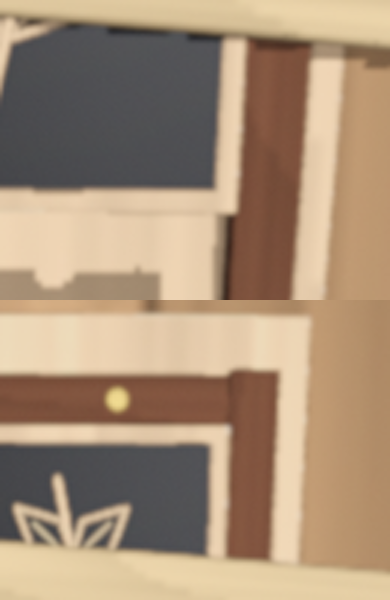

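Both seams look closed: fence seam at about (238,200), corner at about (230,425). A sub-millimetre gap at the fence could still be hidden, so I add one light side touch on the exposed edge right of the bridge. Then I retreat and hand in.

```bash
python3 - <<'E'
from workcell import *
from h import *
Z=.027
servo_line(W(33,-25,.26),feed=.25)
command_gripper(0.,5)
move_ptp(W(-60,42,.16),quat(0)); servo_line(W(-60,42,Z),feed=.12,stop_force=8)
print(tb(),servo_line(W(-28,42,Z),feed=.02,stop_force=5),get_wrist_force(),tb())
servo_line(W(-62,42,Z),feed=.1); servo_line(W(-62,42,.25),feed=.2)
# final end touch is not needed unless y moved: check in pictures
move_ptp(W(33,-25,.25),quat(np.pi/2))
c=read_camera("wrist"); s=read_camera("scene")
bl=(*W(35,105,0)[:2],BD[2])
for c,n in((c,"a5.png"),(s,"b5.png")): over(c,[(bl,rect(.055,.085,.025)),((.5573,.1224,-.0867),rect(.21,.04,.042))],n)
i=cv2.imread("pics/b5.png")[280:470,240:530]; j=cv2.imread("pics/a5.png")[0:340]
cv2.imwrite("pics/fin.png",cv2.vconcat([cv2.resize(i,(500,328)),cv2.resize(j,(500,212))]))
print(get_time_s())
E
```

```text
[-59.4  42.1  27.6] True [-0.57604551 -0.53011453 -1.44779369] [-38.2  41.9  26.5]
29.5167
```

View pics/fin.png

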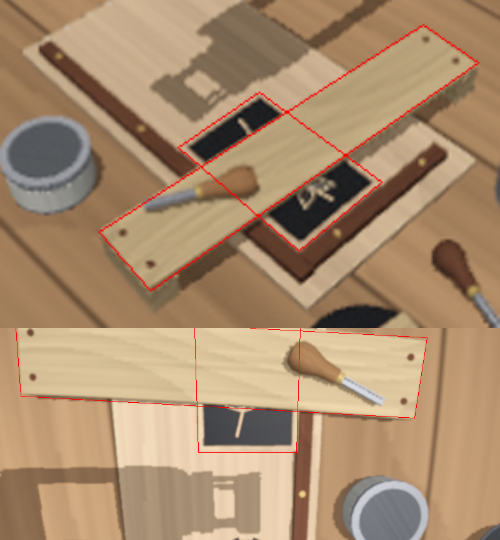

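The side touch stopped at x = -38.2, the same as against the fence before (-38.1), so the block is flush along its length. The home outline matches in both views, and the bridge and gouge have not moved.

```bash
python3 -c "
from workcell import *
print(sign_off(),get_time_s())"
```

```text
the job is handed in; nothing more can be done
the job is handed in; nothing more can be done
```

The block is home, with both seams looking closed in the last pictures (any gap at the fence under about 1 mm), the bridge and gouge where they stood, and the job handed in at about 29.5 s of the 54 s allowed.

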